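# Lock the anvil stake into the spring bayonet holder

### The job

Pick up the steel stake with the flat rectangular head and put its foot into the round spring holder, lugs down the two slots; push it down against the spring and turn it a quarter turn clockwise (seen from above) until it stops. The spring would turn it back, so finish while still gripping the stake, holding it locked and upright in the holder. Leave everything else on the bench, the brass domed stake included, where it is.

Things in the scene. Friction and masses are not known exactly. Their poses are not given: they have to be found in the camera images.
- stake: steel stake, 0.5 kg, standing on its foot; origin at the centre of the underside, z up. Round foot 32 mm across, 24.5 mm high, under the head; two lugs along +x and -x, 46 mm over both, 7 mm wide, 7 to 13 mm above the origin. A groove 9 mm wide, 7 mm deep runs along x in the underside; below 7 mm the foot is 22 (x) by 20 mm (y). A half turn about z leaves it the same.
- stake_head (a point): centre of the stake's head, 42.5 mm above its origin: a flat-topped block 48 mm (x) by 28 mm (y), 36 mm high. Grip it across the 28 mm, fingertips above its underside, as that comes down on the holder's collar.
- holder: spring holder fixed to the bench: blue base 110 x 110 x 10 mm, steel collar 68 mm across, top 54 mm up. Origin at the underside's centre, z up. Stake's origin above the holder's: 43 mm when it meets the spring plate; below 33 mm the lugs clear the lip and can turn; at 29.5 mm the head meets the collar. Once turned and let up it rises to 33 mm.
- holder_mouth (a point): centre of the bore at the collar's top, axes as the holder's. Bore 35 mm wide, two slots along +x and -x (red marks) 11 mm wide, reaching 25 mm from the axis. The lip is 8 mm thick; below it the lugs can turn clockwise seen from above by about 92 degrees to a stop; the other way is blocked.
- plunger (a joint): travel of the holder's spring plate, m: 0 at rest, grows as it is pressed; 0.010 to 0.0135 with the stake seated. Pushes up with 4 N at rest and 0.5 N more per mm.
- dog (a joint): turn of the brass blade on the spring plate, rad: 0 at rest (blade in line with the slots), grows clockwise seen from above. The blade, 24 x 5 mm and 5 mm high, enters the stake's groove with about 10 degrees of play and is sprung back with 0.03 N m at 0 to 0.18 N m at a quarter turn.
- dome_stake: brass stake with a round domed head 46 mm across, 62 mm high, same foot; origin at the underside's centre. Not to be used; it stands about 11 cm or more from the steel one.
- hammer: hammer lying on the bench, about 260 mm long, head 93 mm; bystander, leave alone
- ring_bowl: white ceramic bowl, 100 mm across, 40 mm high; bystander, leave alone
- file: file with wooden handle, lying, about 290 mm long and 30 mm high; bystander, leave alone
- cork_block: cork block 90 x 60 x 35 mm; bystander, leave alone
- pliers: pliers with blue grips lying flat, about 150 mm long, 14 mm high; bystander, leave alone
- paste_jar: jar with black cap, 60 mm across, 60 mm high; bystander, leave alone
There are look-alikes about, which are no part of the job. Of the things that look like the holder, take the one that is nearest to the robot's base at the start.

How it is judged:
On the way, in this order (a step that is already met when the one before it is completed fails the run):
1. the steel stake is lifted clear of the bench in the gripper (height (world z) of stake above 0.04 m and contact force between the fingers and stake above 1 N), for 0.1 s.
2. the stake is pushed down the slots against the spring, not yet turned (z of stake in the frame of holder below 0.037 m and angle between the x axis of stake and the x axis of holder, either way round below 0.3 rad and value of joint plunger above 0.005 m and horizontal distance between stake and holder below 0.005 m and angle between stake's own z axis and vertical below 0.08 rad), for 0.1 s.
At the end, for the whole second after the job is handed in: steel stake locked in the holder: origin under 34.5 mm above the holder's, spring plate down over 8 mm, within 5 mm of the axis, 0.08 rad of upright and 15 degrees of a quarter turn clockwise (blade over 1 rad), at rest, fingers still gripping it with over 2 N (z of stake in the frame of holder below 0.0345 m and angle between the x axis of stake and the y axis of holder, either way round below 0.26 rad and value of joint dog above 1 rad and value of joint plunger above 0.008 m and horizontal distance between stake and holder below 0.005 m and angle between stake's own z axis and vertical below 0.08 rad and contact force between the fingers and stake above 2 N and angular speed of stake below 0.15 rad/s); the arm keeps its last pose, push and grip.
It fails at once if a bystander is moved by more than 30 mm (distance of any of hammer, ring_bowl, file, cork_block, pliers, paste_jar, dome_stake from where it was at the start of the episode above 0.03 m).
It fails at once if the brass domed stake is tipped over (angle between dome_stake's own z axis and vertical above 0.5 rad).
It also fails if it takes over 51 s, if anything falls off the work surface, if the arm or the gripper's body presses on something with over 40 N, if the wrist force passes 120 N, or if a joint passes its speed limit or range.

### The arm

A 6-joint arm with a two-finger parallel gripper is mounted at the origin on the work surface. World frame = base frame: x ahead of the robot, y to its left, z up, the work surface at z = 0. Lengths are in m, angles in rad, forces in N, time in s.
With the tool pointing down it reaches from about 0.3 to 0.775 m from the base axis. Payload 14.6 kg.
Tool frame: the origin (TCP) lies at the very end of the fingers, on their centre line; the grasp point (between the pads) lies 19 mm behind it; z points along the fingers, y is the line along which they close (so a half turn about z gives the same grasp; the last joint's range is limited). The gripper opens to 94 mm and grips with 3 to 60 N. Pads are 16 mm wide; open, the fingers measure 119 mm over their backs; the gripper's body (75 mm by 177 mm) begins 78 mm behind the grasp point.
Start: joints at [-1.244, 0.3, 1.521, -0, 1.321, -0.067], TCP at [0.211, -0.508, 0.205] pointing down, gripper open.
Joint ranges: [-3.03, 3.03], [-0.79, 2.21], [0.23, 2.52], [-1.04, 4.18], [0, 3.07], [-2.55, 2.55]. Speed limits (rad/s): [2.22, 2.22, 2.57, 3.14, 3.14, 3.14].

### API

Orientations are given as [roll, pitch, yaw] about the fixed x, y, z axes, in that order (R = Rz(yaw) Ry(pitch) Rx(roll)).
In Python, from station import ctrl, cams gives the robot as it stands. The module is installed in compiled form; this text tells all that it offers.
- The arm moves only by the tool arm_command, never from a script. Its argument "plan" is a list that holds one entry, the list of rows, each a list of 7 numbers: the shift along the tool's x, y, z in parts of the range, where 1.0 means 1000 mm, then the turn, a rotation vector about the tool's x, y, z in normalised numbers (1 is 180 degrees), then the closure, from -1 (fully open) to 1 (shut). A call has 1 to 12 rows; each row is the pose to reach, as a shift and turn from the pose commanded when the call began, along the tool's axes at that moment; what a row does not reach only later rows make up. A row lasts 1/10 s, in which the tool goes at most 50 mm and 8.59 degrees, less where a joint would pass 70% of its speed; a pose out of reach is approached as far as the arm can. A shift or turn number past 1, either way, is cut back to 1. A call with a gripper value outside its range is refused whole. The fingers move at their own pace and stop on an object; "squeeze" is the grip in N (left out, the last holds). Time passes only in rows, so rows that repeat a pose let the fingers close. It gives the time, the measured TCP pose, the force, the opening and the grip force at its end, in the units of the state.
- ctrl.get_obs(): the state, without advancing time (a new reading comes with each control period).
- cams.camera(name): name is "side" or "top"; returns (picture, depth): 384x512x3 uint8, blue, green, red; 384x512 float32, m along the optical axis (not along the pixel's ray), 0 where there is no reading.
- cams.camera_info(name): a dict with "fx", "fy", "cx", "cy" (pixels), "world_to_cam" (4x4, takes a point from world to camera coordinates). Camera axes: x right, y down, z forward; pixel columns grow to the right and rows downward; lengths in m; the calibration is good to about 2 mm. A picture is of the moment at which its call begins. camera_info takes no time and is no camera call.
- ctrl.hand_in(): hands the job in; it is judged then, once.
The state is a dict: "time_s": time; "qpos": joint angles; "joint_vel": joint speeds; "tau": joint torques, N m; "ee_pos": TCP position; "eef_rot": TCP orientation; "force": force on the tool from outside, world axes, zero at the start; "moment": the same for the moment, N m; "grip_width": finger opening in m; "grip_force": force on a finger pad.
Only numpy, scipy, OpenCV 4.12 (cv2) and the standard library are available. Lean on these libraries where they do the work, as an engineer would, in place of code of your own. Each camera call takes 0.05 s, during which the arm holds its last target. There are 200 camera calls.

## Working session

There is one attempt and no reset: what is moved stays moved. The work goes in short steps, Python scripts to look and compute and a tool call to move; the robot and the scene stay as the last step left them, time stands still between calls to the robot, and variables do not carry over. Pictures are saved under pics/ and viewed, at most 10 in all, crops included, and the job is handed in when it is done.

Besides the shell and the picture viewer there is one more tool, called after "Request:" as name([rows], argument=value, ...), one row to a line, values as JSON. arm_command: Moves the arm, as the interface text tells. Its arguments: {"type":"object","properties":{"plan":{"type":"array"},"squeeze":{"type":"number"}},"required":["plan"]}

```bash
mkdir -p pics; cat > h.py <<'E'
import numpy as np, cv2
from station import ctrl, cams
def grab(n):
    im,d=cams.camera(n); i=cams.camera_info(n); return im.copy(),d.copy(),i
def pts(d,i):
    v,u=np.indices(d.shape); 
    P=np.stack([(u-i['cx'])/i['fx']*d,(v-i['cy'])/i['fy']*d,d,np.ones_like(d)],-1)
    return (P@np.linalg.inv(np.array(i['world_to_cam'])).T)[...,:3]
def ray(u,v,z,i):
    T=np.linalg.inv(np.array(i['world_to_cam'])); r=T[:3,:3]@[(u-i['cx'])/i['fx'],(v-i['cy'])/i['fy'],1]
    o=T[:3,3]; return o+r*(z-o[2])/r[2]
E
python3 - <<'E'
from h import *
for n in('top','side'):
    im,d,i=grab(n); np.savez(f'{n}0.npz',im=im,d=d); cv2.imwrite(f'pics/{n}0.png',cv2.resize(im,(800,600)))
    print(n,i['fx'],np.linalg.inv(np.array(i['world_to_cam'])).round(3).tolist())
print(ctrl.get_obs())
E
```

```text
top 466.07909352198095 [[-0.022, -0.996, 0.083, 0.393], [-1.0, 0.022, -0.001, -0.055], [-0.001, -0.083, -0.997, 1.585], [0.0, 0.0, 0.0, 1.0]]
side 451.4131430535164 [[-0.832, -0.271, 0.485, -0.221], [-0.555, 0.394, -0.733, 1.093], [0.007, -0.879, -0.478, 0.829], [0.0, 0.0, 0.0, 1.0]]
{'time_s': 0.1, 'qpos': array([-1.24357801e+00,  3.00428407e-01,  1.52152185e+00,  2.21807658e-05,
        1.32070168e+00, -6.66195815e-02]), 'joint_vel': array([-5.54647193e-04, -7.97744790e-05, -9.95633250e-04, -1.07643274e-03,
       -1.88010731e-03,  6.08677501e-04]), 'tau': array([ 6.03462704e-04, -5.32650483e+01, -3.53286517e+01,  7.09840260e-02,
        2.34751002e-02, -7.21337938e-05]), 'ee_pos': array([ 0.2109706 , -0.50767121,  0.2049348 ]), 'eef_rot': array([-3.14053715e+00, -9.19540820e-05,  3.93832351e-01]), 'force': array([0.73523559, 0.15268702, 0.1413195 ]), 'moment': array([ 0.02241866, -0.02014385,  0.01242316]), 'grip_force': 0.0, 'grip_width': 0.0941193346927317}
```

View pics/top0.png

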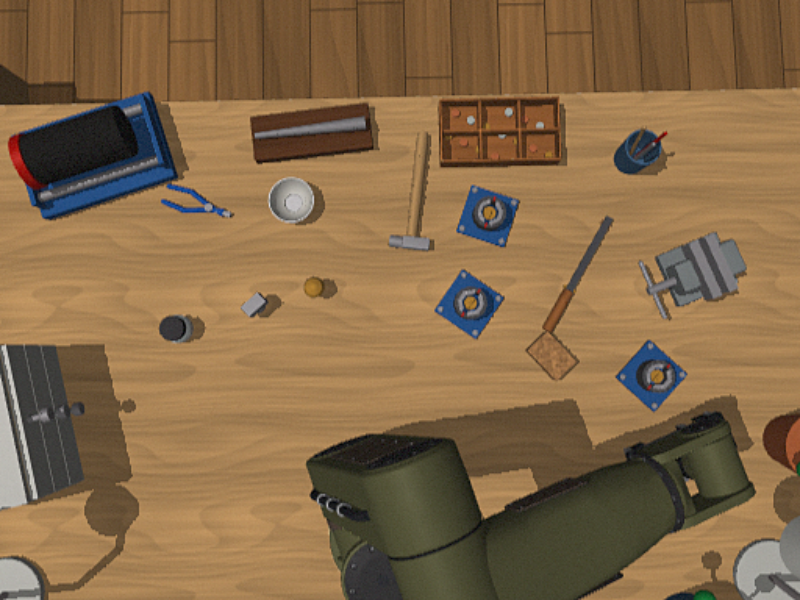

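View pics/side0.png

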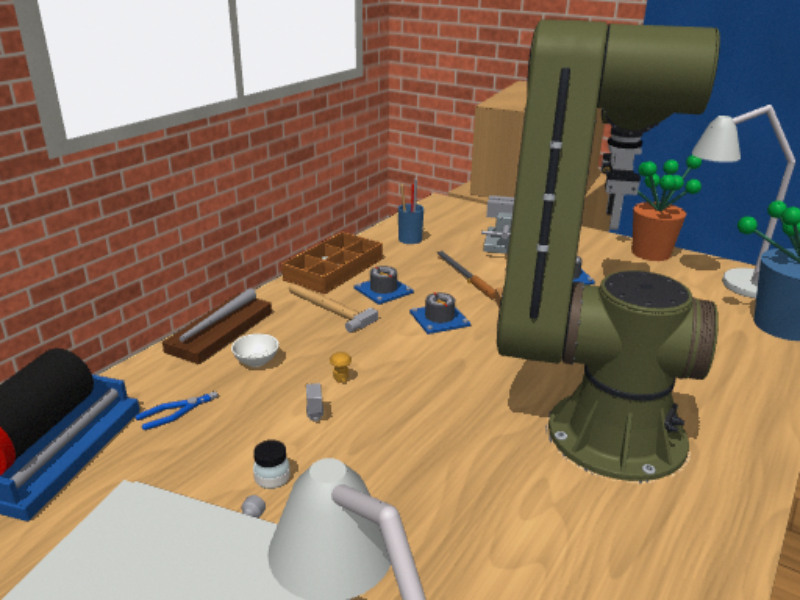

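The top view shows three holder look-alikes at (488,214), (470,303) and (652,375). The steel stake candidates are the grey block at (255,304) and the brass dome at (314,287), which is not wanted. A dark-capped jar stands at (176,328). Next I measure them.

```bash
python3 - <<'E'
from h import *
z=np.load('top0.npz'); im,d=z['im'],z['d']; i=cams.camera_info('top'); P=pts(d,i)
hsv=cv2.cvtColor(im,cv2.COLOR_BGR2HSV); s=0.64
for (U,V) in [(488,214),(470,303),(652,375)]:
    u,v=int(U*s),int(V*s); r=np.s_[v-28:v+29,u-28:u+29]
    m=cv2.inRange(hsv,(100,120,60),(125,255,255)); mm=np.zeros_like(m); mm[r]=m[r]
    c=np.vstack([x for x in cv2.findContours(mm,0,1)[0] if len(x)>5])
    q=np.array([ray(p[0]+0,p[1]+0,.01,i)[:2] for p in c[:,0]],np.float32)
    a=cv2.minAreaRect(q); 
    red=(cv2.inRange(hsv,(0,120,80),(8,255,255))|cv2.inRange(hsv,(172,120,80),(180,255,255)))
    rm=np.zeros_like(m); rm[v-18:v+19,u-18:u+19]=red[v-18:v+19,u-18:u+19]
    n,_,st,ce=cv2.connectedComponentsWithStats(rm)
    print('holder',U,V,a,'dist',np.hypot(*a[0]))
    for k in range(1,n): print('  red',st[k,4],ce[k].round(1),ray(*ce[k],.054,i).round(4))
    t=P[r].reshape(-1,3); t=t[(t[:,2]>.049)&(t[:,2]<.06)]; 
    print('  collar',cv2.minEnclosingCircle(t[:,:2].astype(np.float32)),np.median(t[:,2]),len(t))
for nm,(U,V) in dict(steel=(255,304),dome=(314,287),jar=(176,328)).items():
    u,v=int(U*s),int(V*s); t=P[v-16:v+17,u-16:u+17].reshape(-1,3)
    print(nm,'maxz',t[:,2].max()); t=t[t[:,2]>t[:,2].max()-.006]; print(len(t),cv2.minAreaRect(t[:,:2].astype(np.float32)))
u,v=int(255*s),int(304*s)
A=cv2.resize(im[v-30:v+30,u-30:u+50],(480,360),interpolation=cv2.INTER_CUBIC)
B=np.hstack([cv2.resize(im[int(V*s)-30:int(V*s)+30,int(U*s)-30:int(U*s)+30],(240,240),interpolation=cv2.INTER_CUBIC) for U,V in [(470,303),(652,375)]])
cv2.imwrite('pics/crop.png',np.vstack([A,B]))
E
```

```text
holder 488 214 ((0.6777397990226746, -0.2274998426437378), (0.10816949605941772, 0.10634279251098633), 70.097900390625) dist 0.7149037792474039
  red 3 [316. 127.] [ 0.7065 -0.2383  0.054 ]
  red 6 [310.5 143.5] [ 0.6514 -0.2183  0.054 ]
  collar ((0.6804167032241821, -0.22815847396850586), 0.034703198820352554) 0.05374309465923366 213
holder 470 303 ((0.4864024817943573, -0.18179750442504883), (0.1086401417851448, 0.108097143471241), 54.10011672973633) dist 0.5192665085588379
  red 6 [305.8 186. ] [ 0.5102 -0.1986  0.054 ]
  red 5 [295.6 201.2] [ 0.4609 -0.1635  0.054 ]
  collar ((0.48745352029800415, -0.18195976316928864), 0.03432036563754082) 0.0540981845512476 215
holder 652 375 ((0.3236324191093445, -0.5685299038887024), (0.10816755145788193, 0.10815122723579407), 45.95543670654297) dist 0.6541897234856747
  red 5 [427.4 233.8] [ 0.345  -0.5909  0.054 ]
  red 6 [415.2 247.5] [ 0.3015 -0.5488  0.054 ]
  collar ((0.3256338834762573, -0.5686309337615967), 0.03518196940422058) 0.05386642404253539 222
steel maxz 1.5851707736246412
5 ((0.3929848074913025, -0.054712437093257904), (0.0, 0.0), 0.0)
dome maxz 1.5851707736246412
5 ((0.3929848074913025, -0.054712437093257904), (0.0, 0.0), 0.0)
jar maxz 1.5851707736246412
3 ((0.3929848074913025, -0.054712437093257904), (0.0, 0.0), 0.0)
```

View pics/crop.png

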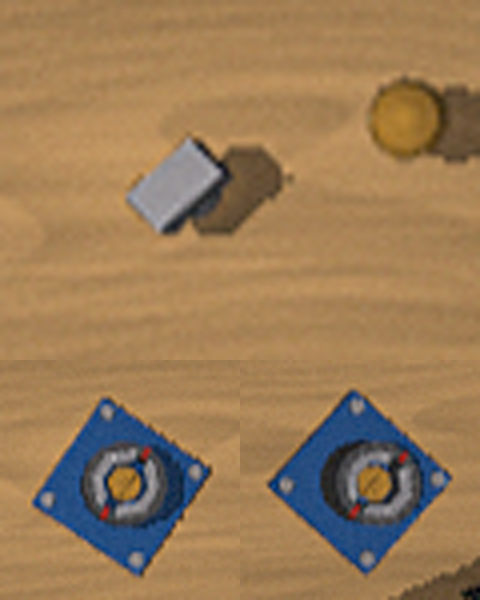

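The crop confirms the steel rectangular head at crop (177,187), and the brass dome to its right at (405,118). The nearest holder is (470,303) in the top view: 0.519 m, against 0.654 and 0.715 m. Its red marks are visible.

```bash
python3 - <<'E'
from h import *
z=np.load('top0.npz'); im,d=z['im'],z['d']; i=cams.camera_info('top'); P=pts(d,i)
u,v=163,194
for nm,(u,v) in dict(steel=(163,194),dome=(201,184)).items():
    R=P[v-16:v+17,u-16:u+17]; m=(R[...,2]>.045)&(R[...,2]<.08)
    t=R[m]; print(nm,m.sum(),np.median(t[:,2]),cv2.minAreaRect(t[:,:2].astype(np.float32)),t.mean(0))
# colour mask of bright top face
c=im[v-0:v,0:0]
u,v=163,194
hsv=cv2.cvtColor(im,cv2.COLOR_BGR2HSV)[v-16:v+17,u-16:u+17]
m=((hsv[...,1]<50)&(hsv[...,2]>120)).astype(np.uint8)
n,l,st,ce=cv2.connectedComponentsWithStats(m); k=1+st[1:,4].argmax()
c=cv2.findContours((l==k).astype(np.uint8),0,1)[0][0][:,0]
q=np.array([ray(p[0]+u-16,p[1]+v-16,.0605,i)[:2] for p in c],np.float32)
print('colour',st[k,4],cv2.minAreaRect(q),ray(ce[k][0]+u-16,ce[k][1]+v-16,.0605,i))
E
```

```text
steel 140 0.060643927584708046 ((0.49340489506721497, 0.2752833068370819), (0.029169106855988503, 0.04819611832499504), 42.7955436706543) [0.49337407 0.27361703 0.06022357]
dome 136 0.0580393167778106 ((0.5289074778556824, 0.1479874700307846), (0.04052365943789482, 0.04213473200798035), 46.57057189941406) [0.52765053 0.14787885 0.05745857]
colour 119 ((0.4930843412876129, 0.27648112177848816), (0.025738656520843506, 0.04599391669034958), 44.27553176879883) [0.49241588 0.27630294 0.0605    ]
```

Stake: (0.493, 0.2755), long axis at 133.5° mod 180. Holder: (0.4865, -0.1815), slot axis at -35.7°. With yaw = q1 - q6 + 90°, I grip at yaw 133.5°, insert at 144.3° and lock at 54.3°, and all three are in range.

```bash
cat >> h.py <<'E'
from scipy.spatial.transform import Rotation as R
def go(x,y,z,yawdeg,cur=None):
    o=ctrl.get_obs(); p=np.array(o['ee_pos']); A=R.from_euler('xyz',o['eef_rot'])
    if cur is not None: p=np.array(cur[:3]); A=R.from_euler('xyz',[np.pi,0,np.radians(cur[3])])
    B=R.from_euler('xyz',[np.pi,0,np.radians(yawdeg)])
    print('t',o['time_s'],'shift',(A.inv().apply(np.array([x,y,z])-p)*1000).round(1),'rot',(A.inv()*B).as_rotvec().round(4))
E
python3 -c "
from h import *
go(.493,.2755,.14,133.5)"
```

```text
t 0.1 shift [ 561.  -614.9   65.6] rot [-6.0000e-04 -1.1000e-03 -1.9362e+00]
```

Units first: shifts go in shares of 1000 mm and turns go in shares of 180 degrees. So -615 mm / 1000 = -0.615, 561 mm / 1000 = 0.561, -1.936 rad / 3.1416 = -0.6162.

Request:
arm_command([
  [[0.561,-0.615,0,0,0,-0.6162,-1],[0.561,-0.615,0,0,0,-0.6162,-1],[0.561,-0.615,0,0,0,-0.6162,-1],[0.561,-0.615,0,0,0,-0.6162,-1],[0.561,-0.615,0,0,0,-0.6162,-1],[0.561,-0.615,0,0,0,-0.6162,-1],[0.561,-0.615,0,0,0,-0.6162,-1],[0.561,-0.615,0,0,0,-0.6162,-1],[0.561,-0.615,0,0,0,-0.6162,-1],[0.561,-0.615,0,0,0,-0.6162,-1],[0.561,-0.615,0,0,0,-0.6162,-1],[0.561,-0.615,0,0,0,-0.6162,-1]],
], squeeze=60)

```text
time_s: 1.3
ee_pos: [0.4145, 0.0588, 0.2055]
eef_rot: [3.141, 0.0, 2.2]
force: [0.4, -1.3, 0.6]
grip_width: 0.0941
grip_force: 0.0
```

```bash
python3 -c "
from h import *
go(.493,.2755,.14,133.5);print(ctrl.get_obs())"
```

```text
t 1.3 shift [128.9 191.   65.5] rot [ 0.0002  0.0002 -0.1298]
{'time_s': 1.3, 'qpos': array([ 5.34993415e-02,  1.56934560e-03,  1.86427722e+00, -7.28244341e-05,
        1.27542997e+00, -5.75879213e-01]), 'joint_vel': array([ 1.15113340e+00,  5.11119904e-01, -5.03079580e-01, -2.62620806e-05,
       -1.31803683e-02, -3.44405984e-01]), 'tau': array([ -7.06719786, -40.39971113, -29.97411668,   0.20189369,
         0.2606348 ,   0.87794652]), 'ee_pos': array([0.41446768, 0.05882849, 0.20550429]), 'eef_rot': array([3.14136546e+00, 2.30589423e-04, 2.20019604e+00]), 'force': array([ 0.40316225, -1.307109  ,  0.56233116]), 'moment': array([-0.04656333, -0.19978677,  0.00109905]), 'grip_force': 0.0, 'grip_width': 0.09410922728402532}
```

In the tool's units: 191 mm / 1000 = 0.191, 129 mm / 1000 = 0.129, -0.13 rad / 3.1416 = -0.0414.

Request:
arm_command([
  [[0.129,0.191,0.065,0,0,-0.0414,-1],[0.129,0.191,0.065,0,0,-0.0414,-1],[0.129,0.191,0.065,0,0,-0.0414,-1],[0.129,0.191,0.065,0,0,-0.0414,-1],[0.129,0.191,0.065,0,0,-0.0414,-1],[0.129,0.191,0.065,0,0,-0.0414,-1],[0.129,0.191,0.065,0,0,-0.0414,-1],[0.129,0.191,0.065,0,0,-0.0414,-1]],
])

```text
time_s: 2.1
ee_pos: [0.4941, 0.272, 0.1407]
eef_rot: [3.142, 0.0, 2.323]
force: [-0.3, -0.5, 1.2]
grip_width: 0.0938
grip_force: 0.0
```

```bash
python3 - <<'E'
from h import *
go(.493,.2755,.031,133.5);print(ctrl.get_obs()['joint_vel'].round(3))
im,d,i=grab('side'); 
c=np.array(i['world_to_cam'])@[.493,.2755,.05,1]; u,v=int(c[0]/c[2]*i['fx']+i['cx']),int(c[1]/c[2]*i['fy']+i['cy']); print(u,v)
cv2.imwrite('pics/s1.png',cv2.resize(im[v-70:v+50,u-80:u+80],(640,480),interpolation=cv2.INTER_CUBIC))
# side-view check of the stake's top face
P=pts(d,i)[v-25:v+25,u-25:u+25]; m=(P[...,2]>.056)&(P[...,2]<.066); t=P[m]; print(m.sum(),t.mean(0),cv2.minAreaRect(t[:,:2].astype(np.float32)))
E
```

```text
t 2.1 shift [  3.3   1.6 109.7] rot [ 0.      0.0002 -0.0068]
[-0.01  -0.013  0.001 -0.001 -0.     0.001]
199 252
138 [0.4976346  0.24392644 0.05955093] ((0.5047560930252075, 0.2204587161540985), (0.038261380046606064, 0.1683402955532074), 15.731904983520508)
```

View pics/s1.png

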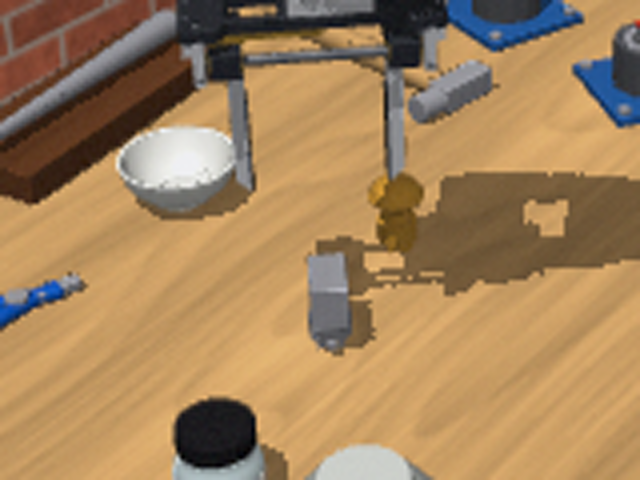

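The side view shows the gripper above the stake (crop (330,290)), with the fingers to either side and the brass stake clear at (398,215). Next I go down and grip.

In the tool's units: 109 mm / 1000 = 0.109, 80 mm / 1000 = 0.08, -0.007 rad / 3.1416 = -0.0022.

Request:
arm_command([
  [[0.003,0.002,0.04,0,0,-0.0022,-1],[0.003,0.002,0.08,0,0,-0.0022,-1],[0.003,0.002,0.109,0,0,-0.0022,-1],[0.003,0.002,0.109,0,0,-0.0022,-1],[0.003,0.002,0.109,0,0,-0.0022,-1],[0.003,0.002,0.109,0,0,-0.0022,1],[0.003,0.002,0.109,0,0,-0.0022,1],[0.003,0.002,0.109,0,0,-0.0022,1],[0.003,0.002,0.109,0,0,-0.0022,1],[0.003,0.002,0.109,0,0,-0.0022,1],[0.003,0.002,0.109,0,0,-0.0022,1],[0.003,0.002,0.109,0,0,-0.0022,1]],
], squeeze=60)

```text
time_s: 3.35
ee_pos: [0.4936, 0.2764, 0.0314]
eef_rot: [-3.142, -0.0, 2.331]
force: [-0.1, 0.5, 0.8]
grip_width: 0.0415
grip_force: 0.0
```

Request:
arm_command([
  [[0,0,0,0,0,0,1],[0,0,0,0,0,0,1],[0,0,0,0,0,0,1],[0,0,0,0,0,0,1],[0,0,0,0,0,0,1],[0,0,0,0,0,0,1]],
])

```text
time_s: 3.95
ee_pos: [0.4934, 0.2763, 0.0314]
eef_rot: [-3.141, -0.0, 2.331]
force: [-2.8, -1.1, 3.1]
grip_width: 0.028
grip_force: 59.1
```

```bash
python3 -c "
from h import *
go(.493,.2755,.16,133.5);print(ctrl.get_obs()['moment'])"
```

```text
t 3.95 shift [  -0.2   -0.9 -128.6] rot [-0.0005 -0.0001  0.0008]
[-0.44200014  0.62048794 -0.08223612]
```

In the tool's units: -129 mm / 1000 = -0.129, -90 mm / 1000 = -0.09.

Request:
arm_command([
  [[0,0,-0.02,0,0,0,1],[0,0,-0.05,0,0,0,1],[0,0,-0.09,0,0,0,1],[0,0,-0.129,0,0,0,1],[0,0,-0.129,0,0,0,1],[0,0,-0.129,0,0,0,1]],
])

```text
time_s: 4.55
ee_pos: [0.4935, 0.2764, 0.1598]
eef_rot: [3.142, -0.0, 2.331]
force: [-0.7, -0.5, -7.1]
grip_width: 0.0281
grip_force: 59.9
```

```bash
python3 - <<'E'
from h import *
go(.4865,-.1815,.16,144.3); o=ctrl.get_obs(); print(o['grip_force'],o['force'],o['ee_pos'])
E
```

```text
t 4.55 shift [-3.271e+02 -3.205e+02 -3.000e-01] rot [ 1.000e-04 -0.000e+00 -1.877e-01]
59.91414785385132 [-0.68767469 -0.47414776 -7.1041492 ] [0.49346833 0.27635287 0.15977067]
```

In the tool's units: -327 mm / 1000 = -0.327, -322 mm / 1000 = -0.322, -0.188 rad / 3.1416 = -0.0598.

Request:
arm_command([
  [[-0.016,-0.016,0,0,0,-0.0032,1],[-0.045,-0.044,0,0,0,-0.0095,1],[-0.08,-0.078,0,0,0,-0.0159,1],[-0.115,-0.112,0,0,0,-0.0223,1],[-0.15,-0.147,0,0,0,-0.0286,1],[-0.185,-0.181,0,0,0,-0.035,1],[-0.22,-0.216,0,0,0,-0.0414,1],[-0.255,-0.25,0,0,0,-0.0477,1],[-0.285,-0.279,0,0,0,-0.0541,1],[-0.308,-0.302,0,0,0,-0.0573,1],[-0.322,-0.315,0,0,0,-0.0598,1],[-0.327,-0.3205,0,0,0,-0.0598,1]],
])

```text
time_s: 5.75
ee_pos: [0.4856, -0.1828, 0.1581]
eef_rot: [-3.141, -0.003, 2.517]
force: [-1.4, 1.2, -6.7]
grip_width: 0.0274
grip_force: 59.9
```

Request:
arm_command([
  [[0,0,0,0,0,0,1],[0,0,0,0,0,0,1],[0,0,0,0,0,0,1]],
])

```text
time_s: 6.05
ee_pos: [0.4866, -0.1804, 0.1601]
eef_rot: [3.142, -0.001, 2.52]
force: [-0.2, -0.0, -6.0]
grip_width: 0.0278
grip_force: 59.9
```

```bash
python3 - <<'E'
from h import *
go(.4865,-.1815,.11,144.3); o=ctrl.get_obs(); print(o['grip_force'],o['force'],o['joint_vel'].round(3))
im,d,i=grab('side'); 
c=np.array(i['world_to_cam'])@[.4865,-.1815,.10,1]; u,v=int(c[0]/c[2]*i['fx']+i['cx']),int(c[1]/c[2]*i['fy']+i['cy']); print(u,v)
cv2.imwrite('pics/s2.png',cv2.resize(im[v-45:v+45,u-60:u+60],(800,600),interpolation=cv2.INTER_CUBIC))
E
```

```text
t 6.05 shift [-0.6 -1.  50.1] rot [ 0.     -0.0007  0.0013]
59.91464138031006 [-0.21339866 -0.04061094 -6.0413153 ] [ 0.001 -0.002 -0.007 -0.002  0.002 -0.003]
281 179
```

View pics/s2.png

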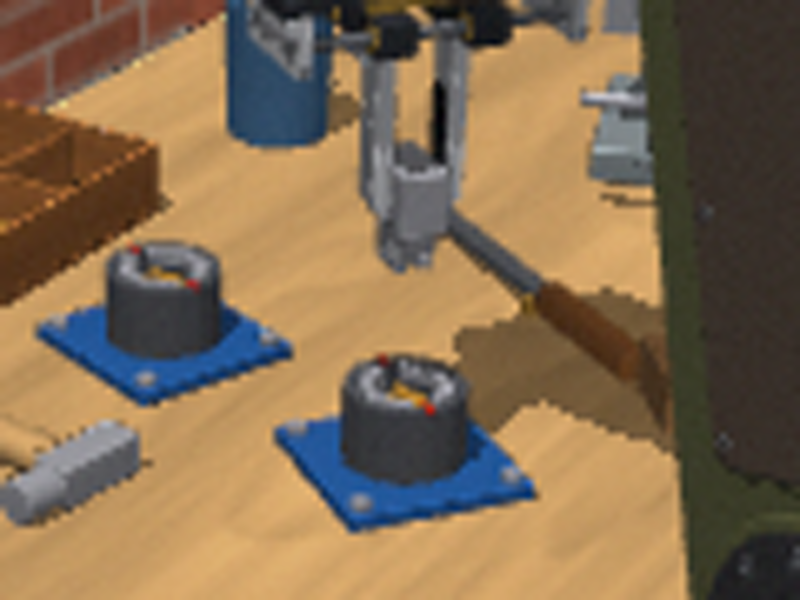

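The side view shows the stake upright in the grip at (415,205), groove end towards the camera. It hangs over the chosen holder, whose collar is at (405,390) with red marks at (383,358) and (431,409). I cross-check the holder centre and stake from this view.

```bash
python3 - <<'E'
from h import *
im,d,i=grab('side'); P=pts(d,i); hsv=cv2.cvtColor(im,cv2.COLOR_BGR2HSV)
red=(cv2.inRange(hsv,(0,120,80),(8,255,255))|cv2.inRange(hsv,(172,120,80),(180,255,255)))
m=np.zeros_like(red); m[185:205,272:292]=red[185:205,272:292]
n,_,st,ce=cv2.connectedComponentsWithStats(m); q=[]
for k in range(1,n): r=ray(*ce[k],.054,i);print(st[k,4],ce[k].round(1),r.round(4))
t=P[180:210,265:300].reshape(-1,3); t=t[(abs(t[:,2]-.054)<.004)]; print('collar',cv2.minEnclosingCircle(t[:,:2].astype(np.float32)),len(t))
o=ctrl.get_obs(); A=R.from_euler('xyz',o['eef_rot'])
t=A.inv().apply(P[145:180,270:292].reshape(-1,3)-o['ee_pos'])*1000
t=t[(abs(t[:,0])<32)&(abs(t[:,1])<30)&(abs(t[:,2])<45)]
g=t[(abs(t[:,1])<10)&(t[:,2]>-25)&(t[:,2]<2)&(abs(t[:,0])>18)]
print('end face tool x',np.median(g[:,0]),g[:,0].std(),len(g)); 
print('bottom tool z',np.percentile(t[:,2],97),'foot y', [ (z0,t[(t[:,2]>z0)&(t[:,2]<z0+5)].round(1).mean(0).round(1).tolist()) for z0 in range(-20,35,5)])
E
```

```text
2 [278.  187.5] [ 0.5093 -0.2003  0.054 ]
2 [285.  194.5] [ 0.4609 -0.1677  0.054 ]
collar ((0.4810034930706024, -0.1817258894443512), 0.038598351180553436) 108
end face tool x 22.998488082040762 2.8025598473543774 33
bottom tool z 27.15317566765984 foot y [(-20, [16.4, 6.1, -17.6]), (-15, [17.2, 8.5, -12.6]), (-10, [16.8, 8.1, -7.7]), (-5, [19.2, 4.0, -1.8]), (0, [19.9, 5.8, 2.9]), (5, [10.7, 4.8, 7.6]), (10, [9.9, 7.1, 12.6]), (15, [8.0, 6.9, 17.1]), (20, [9.3, 7.1, 22.2]), (25, [6.9, 5.0, 28.2]), (30, [5.4, 1.6, 31.4])]
```

In the tool's units: 78 mm / 1000 = 0.078, -1.3 mm / 1000 = -0.0013, 0.001 rad / 3.1416 = 0.0003.

Request:
arm_command([
  [[-0.0008,-0.0013,0.03,0,0,0.0003,1],[-0.0008,-0.0013,0.055,0,0,0.0003,1],[-0.0008,-0.0013,0.068,0,0,0.0003,1],[-0.0008,-0.0013,0.071,0,0,0.0003,1],[-0.0008,-0.0013,0.073,0,0,0.0003,1],[-0.0008,-0.0013,0.075,0,0,0.0003,1],[-0.0008,-0.0013,0.077,0,0,0.0003,1],[-0.0008,-0.0013,0.078,0,0,0.0003,1],[-0.0008,-0.0013,0.078,0,0,0.0003,1]],
])

```text
time_s: 7.05
ee_pos: [0.4865, -0.183, 0.0826]
eef_rot: [3.142, 0.0, 2.518]
force: [0.1, -0.5, -5.7]
grip_width: 0.0279
grip_force: 59.9
```

```bash
python3 - <<'E'
from h import *
go(.4865,-.182,.0784,144.3); o=ctrl.get_obs(); print(o['force'],o['moment'],o['ee_pos'],o['eef_rot'])
E
```

```text
t 7.05 shift [0.6 0.8 4.2] rot [ 0.0001  0.0003 -0.0007]
[ 0.1145201  -0.46325706 -5.68007196] [-0.01307753 -0.1208125  -0.0622268 ] [ 0.4865338  -0.18299914  0.0826024 ] [3.14152487e+00 2.58584220e-04 2.51777847e+00]
```

In the tool's units: 7 mm / 1000 = 0.007, 6 mm / 1000 = 0.006.

Request:
arm_command([
  [[0.0006,0.0008,0.002,0,0,0,1],[0.0006,0.0008,0.003,0,0,0,1],[0.0006,0.0008,0.004,0,0,0,1],[0.0006,0.0008,0.005,0,0,0,1],[0.0006,0.0008,0.006,0,0,0,1],[0.0006,0.0008,0.007,0,0,0,1],[0.0006,0.0008,0.007,0,0,0,1]],
])

```text
time_s: 7.75
ee_pos: [0.487, -0.1822, 0.0781]
eef_rot: [3.141, 0.002, 2.518]
force: [-13.3, 3.9, 27.8]
grip_width: 0.0278
grip_force: 60.0
```

```bash
python3 - <<'E'
from h import *
go(.4865,-.182,.0624,144.3); o=ctrl.get_obs(); print(o['force'],o['moment'],o['ee_pos'],o['eef_rot'])
E
```

```text
t 7.75 shift [ 0.5 -0.1 15.7] rot [ 0.0003  0.002  -0.0004]
[-13.3304256    3.92452093  27.75079632] [1.19715872 2.37841802 0.12781305] [ 0.48696994 -0.18220203  0.07813664] [3.14131844e+00 1.97971273e-03 2.51808309e+00]
```

It touches the lip 4 mm early, and the side force pushes along tool +x. I back off, shift +1.5 mm in x and try again.

In the tool's units: -4 mm / 1000 = -0.004, 1.5 mm / 1000 = 0.0015.

Request:
arm_command([
  [[0,0,-0.004,0,0,0,1],[0.0015,-0.0004,-0.004,0,0,0,1],[0.0015,-0.0004,-0.004,0,0,0,1],[0.0015,-0.0004,-0.003,0,0,0,1],[0.0015,-0.0004,-0.002,0,0,0,1],[0.0015,-0.0004,-0.001,0,0,0,1],[0.0015,-0.0004,0,0,0,0,1],[0.0015,-0.0004,0,0,0,0,1]],
])

```text
time_s: 8.55
ee_pos: [0.4848, -0.1817, 0.0751]
eef_rot: [-3.141, -0.0, 2.518]
force: [-2.3, -4.9, -5.5]
grip_width: 0.0276
grip_force: 59.9
```

```bash
python3 - <<'E'
from h import *
go(.4865,-.182,.0624,144.3); o=ctrl.get_obs(); print(o['force'],o['moment'],o['ee_pos'],o['eef_rot'])
A=R.from_euler('xyz',o['eef_rot']).inv(); print(A.apply(o['force']),A.apply(o['moment']))
E
```

```text
t 8.55 shift [-1.6  0.7 12.7] rot [-0.0006 -0.0003 -0.0007]
[-2.34478226 -4.89848097 -5.51743938] [-1.01999641  0.36413132 -0.03222694] [ 0.48477762 -0.1816503   0.07512386] [-3.14099841e+00 -3.15290670e-04  2.51778611e+00]
[-0.95991647 -5.34228101  5.52031257] [ 1.04058059 -0.30023897  0.03273345]
```

It is in the slots at 0.0751 with no vertical load. Next I push down against the spring.

In the tool's units: 14 mm / 1000 = 0.014, 13 mm / 1000 = 0.013.

Request:
arm_command([
  [[0,-0.0004,0.002,0,0,0,1],[0,-0.0004,0.004,0,0,0,1],[0,-0.0004,0.006,0,0,0,1],[0,-0.0004,0.008,0,0,0,1],[0,-0.0004,0.01,0,0,0,1],[0,-0.0004,0.012,0,0,0,1],[0,-0.0004,0.013,0,0,0,1],[0,-0.0004,0.014,0,0,0,1],[0,-0.0004,0.014,0,0,0,1],[0,-0.0004,0.014,0,0,0,1]],
])

```text
time_s: 9.55
ee_pos: [0.4849, -0.182, 0.0619]
eef_rot: [-3.142, 0.001, 2.518]
force: [-5.3, -2.8, 5.5]
grip_width: 0.0277
grip_force: 59.9
```

```bash
python3 - <<'E'
from h import *
o=ctrl.get_obs(); print(o['force'],o['moment'],o['ee_pos'],o['eef_rot'])
A=R.from_euler('xyz',o['eef_rot']).inv(); print(A.apply(o['force']),A.apply(o['moment']))
im,d,i=grab('side'); u,v=281,179
cv2.imwrite('pics/s3.png',cv2.resize(im[v-40:v+50,u-60:u+60],(800,600),interpolation=cv2.INTER_CUBIC))
E
```

```text
[-5.26899837 -2.78945533  5.45208697] [-0.45890947  0.94360956 -0.09344924] [ 0.48487304 -0.18195536  0.06187277] [-3.14151944e+00  5.66856702e-04  2.51771129e+00]
[ 2.64374713 -5.34246372 -5.45319536] [0.92375863 0.49776627 0.09288917]
```

View pics/s3.png

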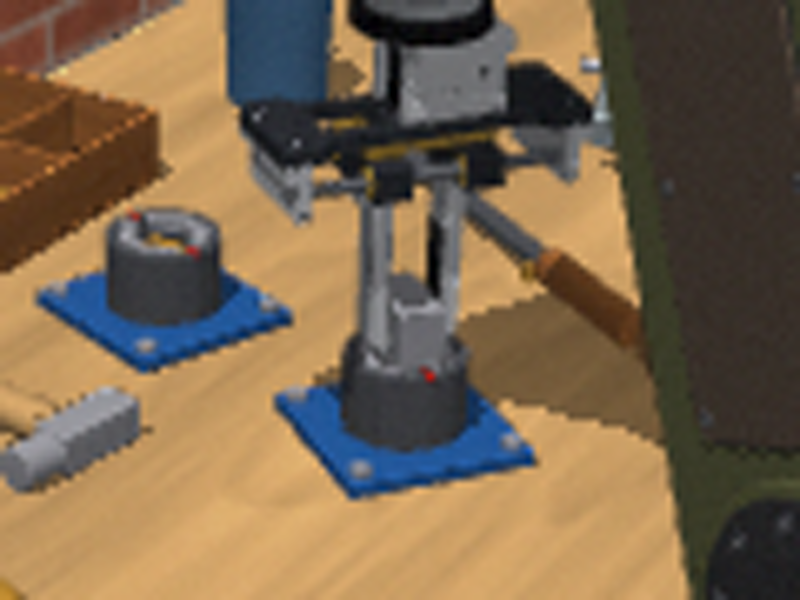

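The picture shows the stake down in the right holder, its head just above the collar at (418,345) and the red mark at (430,373). The load agrees with about 12 mm of spring. Now I turn it clockwise.

In the tool's units: -0.5 mm / 1000 = -0.0005, -0.4 mm / 1000 = -0.0004, 0.15 rad / 3.1416 = 0.0477.

Request:
arm_command([
  [[0,-0.0003,0,0,0,0.0159,1],[0,-0.0002,0,0,0,0.0477,1],[-0.0002,0,0,0,0,0.0796,1],[-0.0003,0.0001,0,0,0,0.1114,1],[-0.0004,0.0002,0,0,0,0.1432,1],[-0.0004,0.0002,0,0,0,0.1751,1],[-0.0005,0.0003,0,0,0,0.2069,1],[-0.0005,0.0003,0,0,0,0.2069,1]],
])

```text
time_s: 10.4
ee_pos: [0.4862, -0.182, 0.0621]
eef_rot: [3.14, 0.001, 1.866]
force: [-0.9, -2.5, 3.8]
grip_width: 0.0275
grip_force: 59.9
```

```bash
python3 - <<'E'
from h import *
o=ctrl.get_obs(); print(o['force'],o['moment'],o['ee_pos'],o['eef_rot'])
A=R.from_euler('xyz',o['eef_rot']).inv(); print(A.apply(o['force']),A.apply(o['moment']))
go(.4861,-.182,.0619,54.3)
E
```

```text
[-0.94198955 -2.52940296  3.77996624] [-0.62221172 -0.13378051  0.10124642] [ 0.486205   -0.18200571  0.06210095] [3.13967963e+00 1.44947457e-03 1.86637377e+00]
[-2.15079552 -1.63070675 -3.77997918] [ 0.05311968 -0.63400319 -0.10253657]
t 10.4 shift [ 0.  -0.1  0.2] rot [2.400e-03 5.000e-04 9.187e-01]
```

In the tool's units: 0.2 mm / 1000 = 0.0002, 0.92 rad / 3.1416 = 0.2928.

Request:
arm_command([
  [[0,0,0.0002,0,0,0.0318,1],[0,0,0.0002,0,0,0.0637,1],[0,0,0.0002,0,0,0.0955,1],[0,0,0.0002,0,0,0.1273,1],[0,0,0.0002,0,0,0.1592,1],[0,0,0.0002,0,0,0.191,1],[0,0,0.0002,0,0,0.2228,1],[0,0,0.0002,0,0,0.2546,1],[0,0,0.0002,0,0,0.2801,1],[0,0,0.0002,0,0,0.2928,1],[0,0,0.0002,0,0,0.2928,1],[0,0,0.0002,0,0,0.2928,1]],
])

```text
time_s: 11.6
ee_pos: [0.4877, -0.1827, 0.0626]
eef_rot: [3.135, -0.002, 0.951]
force: [8.2, -5.7, 4.2]
grip_width: 0.0277
grip_force: 59.9
```

```bash
python3 - <<'E'
from h import *
o=ctrl.get_obs(); print(o['force'],o['moment'],o['ee_pos'],o['eef_rot'],np.degrees(o['eef_rot'][2]))
A=R.from_euler('xyz',o['eef_rot']).inv(); print(A.apply(o['force']),A.apply(o['moment']))
im,d,i=grab('side'); u,v=281,179
cv2.imwrite('pics/s4.png',cv2.resize(im[v-40:v+50,u-60:u+60],(800,600),interpolation=cv2.INTER_CUBIC))
E
```

```text
[ 8.17571674 -5.70235978  4.19288676] [-1.2570339  -1.88030182  0.16708921] [ 0.48771482 -0.18274008  0.06261477] [ 3.13485509e+00 -1.50886369e-03  9.51333697e-01] 54.50740572767386
[ 0.11032134  9.9953909  -4.1254746 ] [-2.26050034  0.06938101 -0.1700366 ]
```

View pics/s4.png

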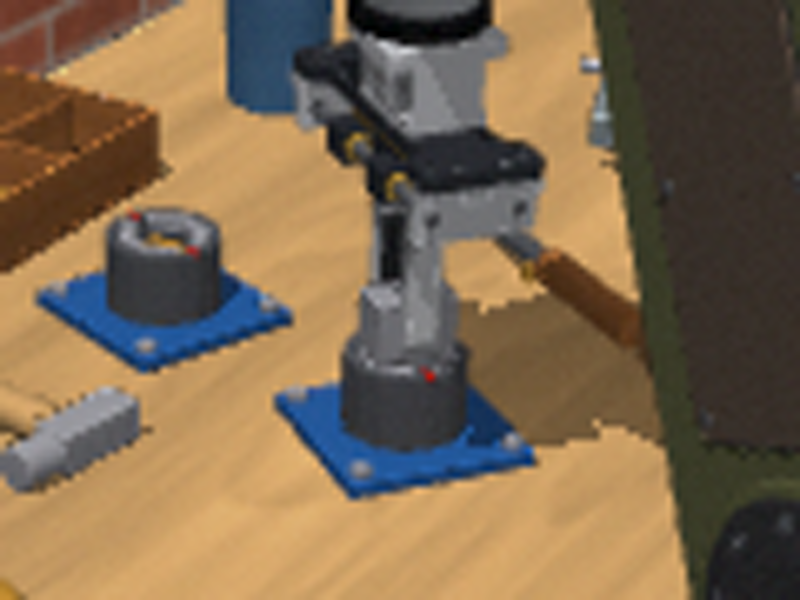

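It has turned a full quarter: the head now lies across the slots at (405,320), yaw is 54.5°, and the 0.17 N m matches the blade spring. I ease the side load a little, settle, and hand in.

In the tool's units: 0.8 mm / 1000 = 0.0008, 0.7 mm / 1000 = 0.0007, 0.01 rad / 3.1416 = 0.0032.

Request:
arm_command([
  [[0,0.0004,0.0004,0,0,0,1],[0,0.0008,0.0007,0,0,0.0032,1],[0,0.0008,0.0007,0,0,0.0032,1],[0,0.0008,0.0007,0,0,0.0032,1],[0,0.0008,0.0007,0,0,0.0032,1],[0,0.0008,0.0007,0,0,0.0032,1]],
])

```text
time_s: 12.25
ee_pos: [0.4879, -0.1828, 0.0617]
eef_rot: [3.137, -0.001, 0.941]
force: [5.8, -2.7, 3.4]
grip_width: 0.0276
grip_force: 59.9
```

```bash
python3 - <<'E'
from h import *
o=ctrl.get_obs(); print(o['force'],o['moment'],o['ee_pos'],o['eef_rot'],o['joint_vel'].round(4),o['grip_force'])
im,d,i=grab('side'); P=pts(d,i); t=P[150:195,262:300].reshape(-1,3)
t=t[np.hypot(t[:,0]-.4857,t[:,1]+.1826)<.03]
h,e=np.histogram(t[:,2],np.arange(.05,.12,.003)); print(h,e.round(3))
E
```

```text
[ 5.75335586 -2.70632572  3.39510154] [-0.82547796 -1.34339688  0.23892392] [ 0.48785002 -0.1828249   0.06166007] [ 3.13653334e+00 -1.40002412e-03  9.41465256e-01] [ 0.0002 -0.0008 -0.0001 -0.0013  0.0011  0.0012] 59.94216442108154
[15 16 10  8  8  8  6 15  8 13 11 12 14 22 13  7  6  7 10  4  9  8  9] [0.05  0.053 0.056 0.059 0.062 0.065 0.068 0.071 0.074 0.077 0.08  0.083
 0.086 0.089 0.092 0.095 0.098 0.101 0.104 0.107 0.11  0.113 0.116 0.119]
```

The head's top is at about 0.0905 m, so the origin is about 30 mm above the holder's: seated. All is at rest and gripped at 60 N.

```bash
python3 -c "
from station import ctrl
print(ctrl.hand_in())"
```

```text
the job is handed in; nothing more can be done
None
```

I handed the job in at about 12 s: by my measurements the steel stake is in the nearest holder, pushed down, turned a quarter turn clockwise, and held upright in a 60 N grip; the hand-in returned no verdict.

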